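Shut the marked valve in the spray-line valve box

ROBOT

A 7-joint arm with a two-finger parallel gripper is mounted at the origin on a cart in front of the work surface, level with it; the furniture and walls round the work are solid. World frame = base frame: x ahead of the robot, y to its left, z up, the work surface at z = 0. Lengths are in m, angles in rad, forces in N, time in s.
With the tool pointing down it reaches from about 0.4 to 0.85 m from the base axis. Payload 6.9 kg.
Tool frame: the origin (TCP) lies midway between the tips of the shut fingers; the grasp point (between the pads) lies 19 mm behind it (env.pinch_z is the z of the grasp point in the tool frame, in m); z points along the fingers, y is the line along which they close (so a half turn about z gives the same grasp; the last joint's range is limited). The gripper opens to 85 mm and grips with 20 to 120 N. Pads are 22 mm wide; open, the fingers measure 114 mm over their backs; the gripper's body (76 mm by 85 mm) begins 54 mm behind the grasp point. The pads swing forward as they close: fully open they stand 13 mm farther back than shut.
Start: joints at [-1.018, 0.507, -0.238, 1.5, 0.126, 1.149, -0.155], TCP at [0.27, 0.564, 0.231] pointing down, gripper open.
Joint ranges: [-3.08, 3.08], [-0.24, 2.05], [-1.43, 1.35], [0, 2.5], [-1.52, 4.66], [0.17, 1.96], [-2.89, 2.89]. Speed limits (rad/s): [2.39, 2.39, 3.14, 3.14, 3.14, 3.14, 3.14].

INTERFACE

Orientations are given as a unit quaternion [x, y, z, w].
In Python, from rig import env, optics, order gives the robot as it stands.
- The arm moves only by the shell command python3 -m crank 'ROWS' [FORCE]. ROWS is JSON, a list of rows, each a list of 7 numbers: the shift along the world's x, y, z each as a share of 200 mm, from -1 to 1, then the turn, a rotation vector about the world's x, y, z each as a share of 90 degrees, from -1 to 1, then the closure, from -1 (fully open) to 1 (shut), so that 0 is half open. In form: [[x, y, z, wx, wy, wz, jaw], ...]. A call has 1 to 20 rows; each row is the pose to reach, as a shift and turn from the pose commanded when the call began; what a row does not reach only later rows make up. A row lasts 1/12 s, in which the tool goes at most 41.7 mm and 7.16 degrees, less where a joint would pass 70% of its speed; a pose out of reach is approached as far as the arm can. A call with a number of a shift or a turn outside -1 to 1 is refused whole. A call with a gripper value outside its range is refused whole. The fingers move at their own pace and stop on an object; FORCE is the grip in N (left out, the last holds). Time passes only in rows, so rows that repeat a pose let the fingers close. It gives the time, the measured TCP pose, the force, the opening and the grip force at its end, in the units of the state.
- env.read_state(): the state, without advancing time (a new reading comes with each control period).
- optics.read_camera(name): name is "scene" or "top" or "wrist"; returns a dict with "img" (480x640x3 uint8, blue, green, red), "mtx" (3x3 intrinsics, pixels), "R" (3x3) and "t" (3): a world point X has camera coordinates R X + t. Camera axes: x right, y down, z forward; pixel columns grow to the right and rows downward; lengths in m; the calibration is good to about 2 mm. A picture is of the moment at which its call begins. There is no depth.
- order.close_job(): hands the job in; it is judged then, once.
The state is a dict: "time": time; "q": joint angles; "joint_vel": joint speeds; "joint_efforts": joint torques, N m; "tcp_pos": TCP position; "tool_rot": TCP orientation; "ft_force": force on the tool from outside, world axes, zero at the start; "torque": the same for the moment, N m; "opening": finger opening in m; "grasp_force": force on a finger pad.
Only numpy, scipy, OpenCV 4.12 (cv2) and the standard library are available. Lean on these libraries where they do the work, as an engineer would, in place of code of your own. Each camera call takes 0.05 s, during which the arm holds its last target. There are 200 camera calls.

TASK

Shut off one air line in the valve box on the table: push its sliding cover all the way to the left, until it meets the far end of its channel and the valves lie open to view, then push the marked handle, the one that ends in a round disc, clockwise as far as it goes so that it stands across its pipe. Pushing with the fingers is all it takes: the cover slides in its channel and must not be lifted out, and nothing else is to be picked up. Leave the two plain handles and the things standing round the box as they are.

Things in the scene. Friction and masses are not known exactly. Their poses are not given: they have to be found in the camera images.
- valve_box: fixed long low grey steel box, 166 (its x) x 690 (its y) x 62 high, walls 8 thick all round; origin: centre of its underside, on the table. It lies crosswise before the robot, turned by up to 0.2 rad: +y along its length to the robot's left, -x towards the robot, z up. The half at negative y is an open well holding three valves, the half at positive y a closed deck
- well (a point): centre of the well's floor, 6 mm above the table, at box y -168. The well spans 134 (x) x 337 (y). Ledges 48 mm above the table run along both long walls of the box and carry the cover, over the well or over the deck (deck 46 mm high)
- cover: loose flat aluminium cover, 146 (its x) x 334 (its y) x 8, 0.25 to 0.5 kg; origin: centre of its underside; axes as the box's. Lies on the ledges (upper face 56 mm above the table) between the walls, 2 mm play either side; slides along the box's y under 1 to 3 N. At the start its origin is at box y about -165; against the end stop over the deck, at +170
- ridge_top (a point): middle of the top of the ridge on the cover: a straight bar 100 (x) x 14 (y) x 22 high standing across the middle of the cover, its top 30 mm above the cover's underside (78 above the table); the place to push against
- marked_handle (a joint): angle of the marked handle, rad: 0 = open, pointing along its pipe to the box's -x; grows clockwise seen from above, the tip swinging to the box's +y; 1.571 = shut, across the pipe, pointing to the box's +y, at a solid stop. Turns stiffly (0.06 N m, some 1.5 N at 40 mm from the pivot) and stays where it is left. Starts at 0.05 to 0.3
- marked_pivot (a point): on the vertical pivot of the marked handle, level with its upper face (44 mm above the table). It may be any of the three in the row (box y -262, -168 or -74, box x +25). Handles are flat steel bars 12 wide, 12 high (32 to 44 above the table), 66 long from the pivot. Brass pipes run under them along the box's x, tops at most 26 above the table
- marked_tip (a point): centre of the upper face of the round disc, 26 diameter, at the end of the marked handle, 56 mm from the pivot, 44 mm above the table. The two other handles have no disc
- plain_a_handle (a joint): angle of one plain handle (no disc), same meaning as for the marked one; starts at 0 to 0.1 and is to stay
- plain_b_handle (a joint): angle of the other plain handle, likewise
- plain_a_pivot (a point): pivot of that plain handle, at its upper face, 44 mm above the table; the three pivots stand 94 mm apart
- plain_b_pivot (a point): pivot of the other plain handle, likewise
- jar_shell: small glass jar with a yellowish lid, 38 diameter x 46 high, in front of the box's well, loose; origin: centre of its underside. Bystander
- sand_block: grey sanding block, 48 x 74 x 28, in front of the box's deck, loose; origin: centre of its underside. Bystander
- jar_ochre: glass jar with a white lid, 42 diameter x 54 high, behind the box, loose; origin: centre of its underside. Bystander

How it is judged:
On the way, in this order (a step that is already met when the one before it is completed fails the run):
1. the cover is pushed fully aside over the deck, lying flat in its channel (y of cover in the frame of valve_box above 0.155 m and z of cover in the frame of valve_box between 0.043 and 0.053 m and angle between cover's own z axis and vertical below 0.05 rad), for 0.2 s.
2. the marked handle is pushed shut (value of joint marked_handle above 1.45 rad), for 0.2 s.
At the end, for the whole second after the job is handed in: the cover lies flat and still in its channel over the deck, within about 15 mm of the end stop; the marked handle is within about 0.12 rad of its shut stop (1.45 rad or more); both plain handles are still open (under 0.3 rad); the two jars and the sanding block are within 30 mm of where they stood (all of step 1 and linear speed of cover below 0.01 m/s and value of joint marked_handle above 1.45 rad and value of joint each of plain_a_handle, plain_b_handle below 0.3 rad and distance of each of jar_shell, sand_block, jar_ochre from where it was at the start of the episode below 0.03 m); the robot touches nothing.
It fails at once if the cover is lifted more than 12 mm off its ledges or tipped (z of cover in the frame of valve_box above 0.06 m or angle between cover's own z axis and vertical above 0.15 rad).
It fails at once if a plain handle is turned past 0.3 rad (value of joint any of plain_a_handle, plain_b_handle above 0.3 rad).
It fails at once if a jar or the sanding block is pushed more than 30 mm, picked up or knocked over (distance of any of jar_shell, sand_block, jar_ochre from where it was at the start of the episode above 0.03 m or height (world z) of any of jar_shell, sand_block, jar_ochre above 0.015 m or angle between any of jar_shell, sand_block, jar_ochre's own z axis and vertical above 0.5 rad).
It also fails if it takes over 48 s, if anything falls off the work surface, if the arm or the gripper's body presses on something with over 40 N, if the wrist force passes 120 N, or if a joint passes its speed limit or range.

## Working session

There is one attempt and no reset: what is moved stays moved. The work goes in short steps, Python scripts to look and compute and a shell command to move; the robot and the scene stay as the last step left them, time stands still between calls to the robot, and variables do not carry over. Pictures are saved under pics/ and viewed, at most 10 in all, crops included, and the job is handed in when it is done.

```bash
mkdir -p pics; python3 - <<'E'
from rig import env, optics
import cv2,numpy as np
s=env.read_state();print(s['time'],s['tcp_pos'],s['tool_rot'],s['opening'],env.pinch_z)
for n in("top","scene"):
    c=optics.read_camera(n);cv2.imwrite(f"pics/{n}0.png",c["img"]);print(n,c["mtx"].tolist(),c["R"].round(3).tolist(),c["t"].round(3).tolist())
E
```

```text
0.0 [0.26991365 0.5631683  0.23044377] [ 2.21543215e-01  9.75150169e-01 -8.47411486e-04 -1.81009955e-04] 0.08544456430339642 -0.0187
top [[590.0152856401636, 0.0, 325.45252720163506], [0.0, 590.0152856401636, 236.15499182831226], [0.0, 0.0, 1.0]] [[0.005, -1.0, 0.01], [-0.986, -0.007, -0.164], [0.164, -0.009, -0.986]] [0.003, 0.541, 1.069]
scene [[596.7113105543492, 0.0, 324.60843081187363], [0.0, 596.7113105543492, 239.09758271437224], [0.0, 0.0, 1.0]] [[0.608, -0.794, 0.023], [-0.427, -0.351, -0.833], [0.669, 0.497, -0.552]] [-0.325, 0.283, 0.856]
```

View pics/top0.png

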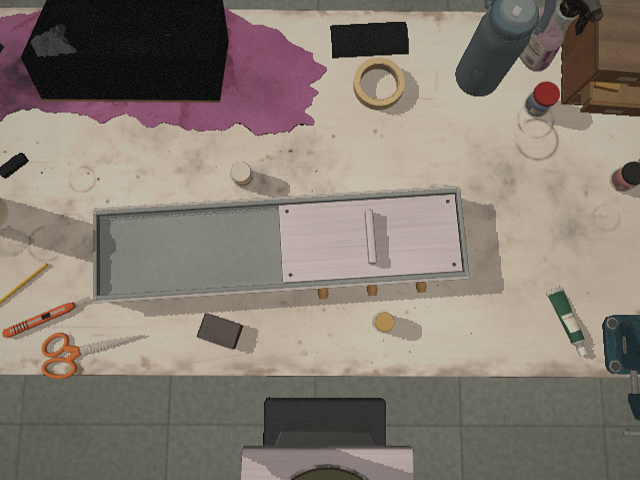

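View pics/scene0.png

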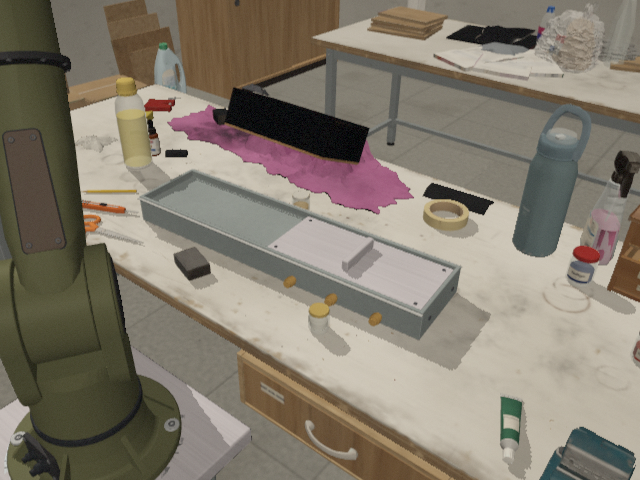

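The top view shows the box rim corners at about (95,211), (459,188), (467,276) and (97,299). The ridge runs from (369,209) to (373,263). The shell jar is at (384,322), the ochre jar at (241,173) and the block at (220,331), all clear of the box. The cover is over the right half (-y).

```bash
cat >h.py <<'E'
from rig import env, optics
import cv2,numpy as np
def cast(c,uv,z):
    uv=np.atleast_2d(np.float64(uv));d=np.c_[uv,np.ones(len(uv))]@np.linalg.inv(c["mtx"]).T@c["R"]
    o=-c["R"].T@c["t"];return o+d*((z-o[2])/d[:,2:])
def proj(c,P):
    p=np.atleast_2d(P)@c["R"].T+c["t"];p=p@c["mtx"].T;return p[:,:2]/p[:,2:]
E
python3 - <<'E'
from h import *
c=optics.read_camera("top")
P=cast(c,[[95,211],[459,188],[467,276],[97,299]],.062)[:,:2]
B=np.array([[83,345],[83,-345],[-83,-345],[-83,345]])/1e3
H=P.mean(0);U,S,Vt=np.linalg.svd(B.T@(P-H));R=(U@Vt).T
yaw=np.arctan2(R[1,0],R[0,0]);print(P,"centre",H,"yaw",yaw,"res",(P-H-B@R.T)*1e3)
r=cast(c,[[369,209],[373,263]],.078)[:,:2];print("ridge world",r,"box",(r-H)@R)
for y in(-.262,-.168,-.074):print(y,H+R@[.025,y])
print(H+R@[0,.17],"jar",cast(c,[384,322],.046),cast(c,[241,173],.054))
np.savez("box.npz",H=H,yaw=yaw)
E
```

```text
[[ 0.58282223  0.43590761]
 [ 0.63195301 -0.24558308]
 [ 0.46548165 -0.25500638]
 [ 0.41950328  0.42105279]] centre [0.52494004 0.08909274] yaw 0.07014060046031897 res [[-0.73506216 -3.15372434]
 [ 0.03838165  3.65898902]
 [-0.84114428  5.86948166]
 [ 1.53782479 -6.37474634]]
ridge world [[ 0.58682609 -0.07393265]
 [ 0.48657823 -0.08050428]] box [[ 0.05030855 -0.1669617 ]
 [-0.05015337 -0.16649149]]
-0.262 [ 0.56824034 -0.17051097]
-0.168 [ 0.56165253 -0.0767421 ]
-0.074 [0.55506472 0.01702677]
[0.51302592 0.25867473] jar [[ 0.38115162 -0.1027827   0.046     ]] [[0.66021903 0.16731443 0.054     ]]
```

```bash
R='[0.45,-1,0,0,0,0.33,1]'; python3 -m crank '[[0.45,-1,0,0,0,0.33,1],[0.45,-1,0,0,0,0.33,1],[0.45,-1,0,0,0,0.33,1],[0.45,-1,0,0,0,0.33,1],[0.45,-1,0,0,0,0.33,1],[0.45,-1,0,0,0,0.33,1]]' 40
python3 -m crank '[[0.45,-1,0,0,0,0,1],[0.45,-1,0,0,0,0,1],[0.45,-1,0,0,0,0,1],[0.45,-1,0,0,0,0,1],[0.45,-1,0,0,0,0,1],[0.45,-1,0,0,0,0,1]]'
python3 -m crank '[[0.45,-1,0,0,0,0,1],[0.45,-1,0,0,0,0,1],[0.45,-1,0,0,0,0,1],[0.45,-1,0,0,0,0,1],[0.45,-1,0,0,0,0,1],[0.45,-1,0,0,0,0,1]]'
python3 -c "from rig import env;s=env.read_state();print(s['tool_rot'],s['opening'])"
```

```text
time: 0.65
tcp_pos: [0.3634, 0.3566, 0.2309]
tool_rot: [-0.033, 0.999, -0.002, 0.0]
ft_force: [-1.0, -0.9, -0.7]
opening: 0.0122
grasp_force: 0.0
time: 1.15
tcp_pos: [0.4524, 0.1566, 0.231]
tool_rot: [-0.031, 1.0, -0.002, 0.0]
ft_force: [0.7, -0.3, 0.0]
opening: 0.0001
grasp_force: 0.0
time: 1.65
tcp_pos: [0.5417, -0.044, 0.2308]
tool_rot: [-0.032, 1.0, -0.002, 0.0]
ft_force: [0.4, -0.2, 0.2]
opening: 0.0
grasp_force: 0.0
[-3.15249200e-02  9.99501223e-01 -1.86244540e-03  1.26811810e-04] 2.4407452925625243e-05
```

```bash
python3 -m crank '[[0,-0.42,0,0,0,0,1],[0,-0.42,0,0,0,0,1],[0,-0.42,-0.15,0,0,0,1],[0,-0.42,-0.35,0,0,0,1],[0,-0.42,-0.55,0,0,0,1],[0,-0.42,-0.7,0,0,0,1],[0,-0.42,-0.8,0,0,0,1],[0,-0.42,-0.825,0,0,0,1],[0,-0.42,-0.825,0,0,0,1]]'
python3 - <<'E'
from h import *
for n in("scene",):
    c=optics.read_camera(n);cv2.imwrite(f"pics/{n}1.png",cv2.resize(c["img"][170:370,220:500],None,fx=2.5,fy=2.5))
E
```

```text
time: 2.4
tcp_pos: [0.5392, -0.1198, 0.0649]
tool_rot: [-0.036, 0.999, 0.0, -0.002]
ft_force: [0.1, 0.1, -0.1]
opening: 0.0003
grasp_force: 0.0
```

View pics/scene1.png

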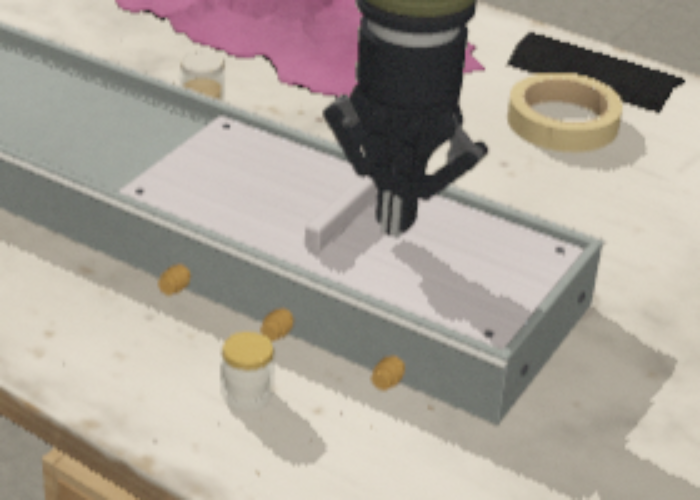

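```bash
python3 -m crank '[[-0.006,0.08,0,0,0,0,1],[-0.011,0.16,0,0,0,0,1],[-0.017,0.24,0,0,0,0,1],[-0.022,0.32,0,0,0,0,1],[-0.028,0.4,0,0,0,0,1],[-0.034,0.48,0,0,0,0,1],[-0.039,0.56,0,0,0,0,1],[-0.045,0.64,0,0,0,0,1],[-0.05,0.72,0,0,0,0,1],[-0.056,0.8,0,0,0,0,1],[-0.062,0.88,0,0,0,0,1],[-0.067,0.95,0,0,0,0,1]]'
python3 -m crank '[[-0.006,0.08,0,0,0,0,1],[-0.011,0.16,0,0,0,0,1],[-0.017,0.24,0,0,0,0,1],[-0.022,0.32,0,0,0,0,1],[-0.028,0.4,0,0,0,0,1],[-0.034,0.48,0,0,0,0,1],[-0.039,0.56,0,0,0,0,1],[-0.045,0.64,0,0,0,0,1],[-0.05,0.7,0,0,0,0,1],[-0.052,0.74,0,0,0,0,1],[-0.052,0.74,0,0,0,0,1]]'
```

```text
time: 3.45
tcp_pos: [0.5279, 0.0706, 0.0685]
tool_rot: [-0.036, 0.999, 0.0, 0.002]
ft_force: [-0.0, -1.1, -0.8]
opening: 0.0003
grasp_force: 0.7
time: 4.37
tcp_pos: [0.5171, 0.2192, 0.0679]
tool_rot: [-0.036, 0.999, 0.0, 0.001]
ft_force: [0.0, -0.2, 0.7]
opening: -0.0002
grasp_force: 0.0
```

```bash
python3 -m crank '[[-0.002,0.02,0,0,0,0,1],[-0.003,0.04,0,0,0,0,1],[-0.004,0.06,0,0,0,0,1],[-0.006,0.08,0,0,0,0,1],[-0.007,0.09,0,0,0,0,1]]'
python3 -m crank '[[0,0.01,0,0,0,0,1],[-0.001,0.02,0,0,0,0,1]]'
python3 - <<'E'
from h import *
c=optics.read_camera("top");cv2.imwrite("pics/top2.png",c["img"][140:380,80:480].repeat(2,0).repeat(2,1))
E
```

```text
time: 4.78
tcp_pos: [0.516, 0.2337, 0.0673]
tool_rot: [-0.035, 0.999, -0.001, 0.001]
ft_force: [0.4, -7.7, 7.7]
opening: -0.0002
grasp_force: 4.9
time: 4.95
tcp_pos: [0.5159, 0.237, 0.0673]
tool_rot: [-0.034, 0.999, -0.001, 0.001]
ft_force: [-0.5, -8.7, 8.2]
opening: 0.0001
grasp_force: 5.1
```

View pics/top2.png

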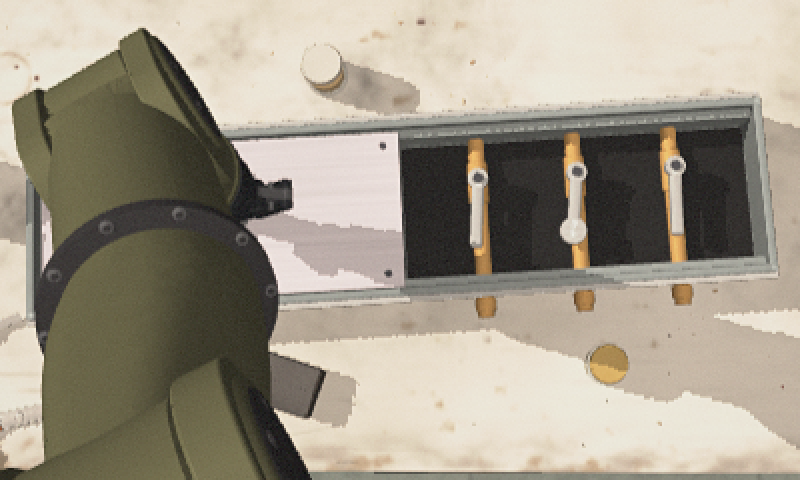

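The cover now lies over the deck. Its right edge runs from about crop (399,135) to (405,290), and contact is about 8 N. The marked handle is the middle one: pivot at crop (577,171), disc at (572,231).

```bash
python3 - <<'E'
from h import *
c=optics.read_camera("top");b=np.load("box.npz");H=b["H"];y=b["yaw"];R=np.array([[np.cos(y),-np.sin(y)],[np.sin(y),np.cos(y)]])
f=lambda u,z:cast(c,[[a/2+80,d/2+140] for a,d in u],z)[:,:2]
for n,u,z in(("cover edge",[(399,135),(405,290)],.056),("marked piv,tip",[(577,171),(572,231)],.044),("pivots",[(478,178),(676,165)],.044),("plain ends",[(476,245),(678,234)],.044)):
    w=f(u,z);print(n,w,(w-H)@R)
s=env.read_state();print(s['tcp_pos'],s['ft_force'],(s['tcp_pos'][:2]-H)@R)
E
```

```text
cover edge [[0.59322671 0.09277139]
 [0.4474204  0.08465714]] [[ 0.06837658 -0.00111613]
 [-0.0776399   0.00100813]]
marked piv,tip [[ 0.56214261 -0.07561286]
 [ 0.50476475 -0.07051336]] [[ 0.02556801 -0.16690788]
 [-0.03131138 -0.15779971]]
pivots [[ 0.55476935  0.01818403]
 [ 0.56857598 -0.1697289 ]] [[ 0.02478646 -0.07282488]
 [ 0.02538962 -0.26124338]]
plain ends [[ 0.49096467  0.01962294]
 [ 0.50254952 -0.17024791]] [[-0.03876049 -0.06691788]
 [-0.04051086 -0.25713377]]
[0.51586346 0.23760623 0.06732631] [ 0.25228642 -6.44689976  7.34593522] [0.00135402 0.14878443]
```

```bash
python3 -m crank '[[-0.001,0.015,0,0,0,0,1],[-0.002,0.03,0,0,0,0,1],[-0.002,0.03,0,0,0,0,1]]'
```

```text
time: 5.3
tcp_pos: [0.5157, 0.241, 0.0673]
tool_rot: [-0.034, 0.999, -0.003, 0.0]
ft_force: [1.1, -12.4, 10.4]
opening: 0.0001
grasp_force: 7.6
```

```bash
python3 -m crank '[[-0.001,0.015,0,0,0,0,1],[-0.002,0.03,0,0,0,0,1],[-0.002,0.03,0,0,0,0,1]]'
python3 - <<'E'
from h import *
c=optics.read_camera("top");b=np.load("box.npz");H=b["H"];y=b["yaw"];R=np.array([[np.cos(y),-np.sin(y)],[np.sin(y),np.cos(y)]])
s=env.read_state();print((s['tcp_pos'][:2]-H)@R)
c=optics.read_camera("top");g=cv2.cvtColor(c["img"],cv2.COLOR_BGR2GRAY)
for v in(215,225,270,275):print(v,g[v,272:292])
c=optics.read_camera("scene");cv2.imwrite("pics/scene3.png",cv2.resize(c["img"][130:330,120:400],None,fx=2.5,fy=2.5))
E
```

```text
time: 5.55
tcp_pos: [0.5156, 0.2415, 0.0673]
tool_rot: [-0.032, 0.999, -0.006, -0.0]
ft_force: [0.4, -24.4, 16.4]
opening: 0.0001
grasp_force: 14.7
[0.00136213 0.15268788]
215 [225 225 226 228 237 131 130  65  65  25  32  34  40  33  38  35  33  37
  38  37]
225 [225 226 224 227 228 216 109 104  87  31  37  38  42  40  42  41  39  36
  42  37]
270 [176 176 174 174 175 178 174 179 112 132  70  68  36  39  35  36  40  35
  39  36]
275 [ 82 130 177 176 173 175 177 175  94 133  86  77  31  41  32  42  38  36
  37  38]
```

View pics/scene3.png

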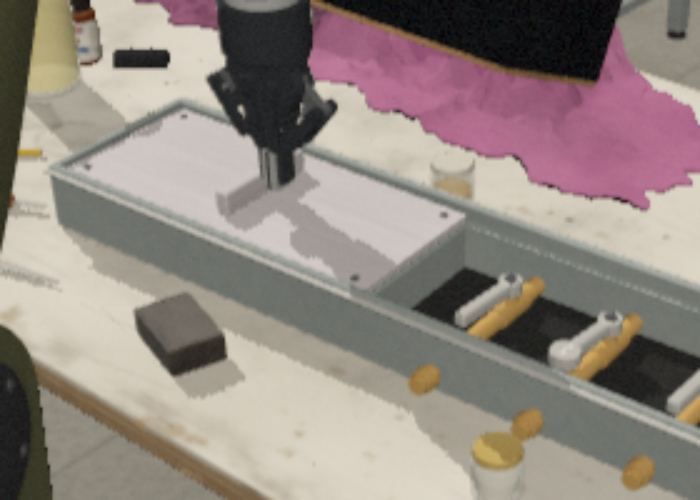

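The cover is at its stop: 24 N and no further advance, lying flat. Next I back off, lift and travel to the -y side of the marked handle.

```bash
python3 -m crank '[[0.01,-0.1,0,0,0,0,1],[0.015,-0.2,0,0,0,0,1],[0.015,-0.2,0.1,0,0,0,1],[0.015,-0.2,0.3,0,0,0,1],[0.015,-0.4,0.4,0,0,0,1],[0.02,-0.6,0.4,0,0,0,1],[0.03,-0.8,0.4,0,0,0,1],[0.04,-1,0.4,0,0,0,1],[0.04,-1,0.4,0,0,0,1]]'
python3 - <<'E'
from h import *
c=optics.read_camera("top");cv2.imwrite("pics/top4.png",c["img"][140:380,80:480].repeat(2,0).repeat(2,1))
P=np.array([.562,-.0762]);y=.0701;R=np.array([[np.cos(y),-np.sin(y)],[np.sin(y),np.cos(y)]])
s=env.read_state()["tcp_pos"];print(s)
A=P+R@[-.030,-.034];print("approach",A,(A-s[:2])/.2)
for t in np.linspace(.1,1.571,13):
    d=np.array([-np.cos(t),np.sin(t)]);m=np.array([np.sin(t),np.cos(t)])
    e=.006+.0148*np.cos(t)+.011*np.sin(t)
    F=P+R@(.030*d-e*m);print(round(t,2),F.round(4),((F-A)/.2).round(3))
E
```

```text
time: 6.45
tcp_pos: [0.5222, 0.0414, 0.1468]
tool_rot: [-0.03, 1.0, -0.003, 0.0]
ft_force: [-0.2, -0.3, 0.8]
opening: -0.0
grasp_force: 0.0
[0.52218378 0.04595755 0.14673817]
approach [ 0.53445513 -0.11221777] [ 0.06135676 -0.79087663]
0.1 [ 0.5314 -0.0971] [-0.015  0.076]
0.22 [ 0.5289 -0.0942] [-0.028  0.09 ]
0.35 [ 0.5267 -0.0908] [-0.039  0.107]
0.47 [ 0.525  -0.0869] [-0.047  0.127]
0.59 [ 0.5238 -0.0825] [-0.053  0.149]
0.71 [ 0.5234 -0.0777] [-0.055  0.172]
0.84 [ 0.5237 -0.0728] [-0.054  0.197]
0.96 [ 0.5248 -0.0678] [-0.048  0.222]
1.08 [ 0.5269 -0.0628] [-0.038  0.247]
1.2 [ 0.5297 -0.0582] [-0.024  0.27 ]
1.33 [ 0.5334 -0.054 ] [-0.005  0.291]
1.45 [ 0.5379 -0.0503] [0.017 0.309]
1.57 [ 0.5429 -0.0475] [0.042 0.324]
```

View pics/top4.png

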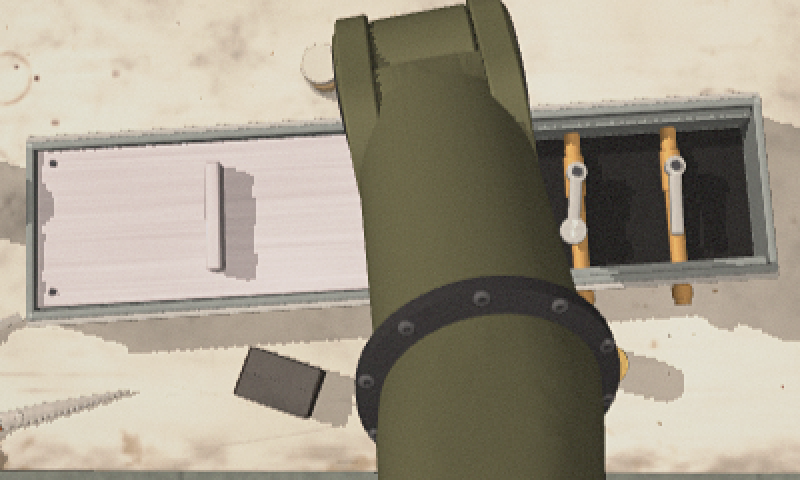

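The cover sits against the left end of its channel, and both bystanders in view are undisturbed. I'll move above the approach point and check before descending.

```bash
python3 -m crank '[[0.06,-0.2,0,0,0,0,1],[0.06,-0.4,0,0,0,0,1],[0.06,-0.6,0,0,0,0,1],[0.06,-0.78,0,0,0,0,1],[0.06,-0.78,0,0,0,0,1],[0.06,-0.78,0,0,0,0,1],[0.06,-0.78,-0.2,0,0,0,1],[0.06,-0.78,-0.3,0,0,0,1],[0.06,-0.78,-0.3,0,0,0,1]]'
python3 - <<'E'
from h import *
s=env.read_state();print(s["tcp_pos"])
c=optics.read_camera("wrist");cv2.imwrite("pics/w5.png",c["img"])
print(proj(c,[[.562,-.0762,.044],s["tcp_pos"]]))
E
```

```text
time: 7.25
tcp_pos: [0.5317, -0.1014, 0.0828]
tool_rot: [-0.037, 0.999, 0.001, -0.003]
ft_force: [-1.2, 0.2, 0.4]
opening: 0.0003
grasp_force: 0.0
[ 0.53171953 -0.10139377  0.08284016]
[[369.90920869 334.73076985]
 [324.88895717 316.67015122]]
```

View pics/w5.png

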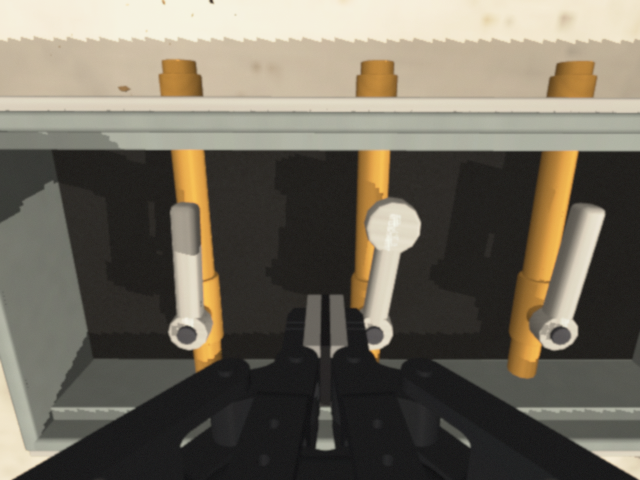

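The wrist view shows the fingertips at (325,317), just left of the marked handle. The handle's pivot is at (375,335) and its disc at (393,227). The left plain handle is well clear at (188,330). I'll settle with a small shift left.

```bash
python3 -m crank '[[0.01,-0.03,0,0,0,0,1],[0.01,-0.03,0,0,0,0,1],[0.01,-0.03,0,0,0,0,1]]'; python3 -c "
from rig import env;print(env.read_state()['tcp_pos'])"
```

```text
time: 7.55
tcp_pos: [0.5371, -0.1106, 0.0878]
tool_rot: [-0.036, 0.999, -0.0, 0.001]
ft_force: [0.4, 0.2, 0.3]
opening: 0.0003
grasp_force: 0.0
[ 0.53711329 -0.11059517  0.08779412]
```

```bash
python3 -m crank '[[0,0,-0.1,0,0,0,1],[0,0,-0.2,0,0,0,1],[0,0,-0.26,0,0,0,1],[0,0,-0.26,0,0,0,1],[0,0,-0.26,0,0,0,1],[0,0,-0.26,0,0,0,1]]'
python3 - <<'E'
from rig import env
import numpy as np
a=env.read_state();s=a["tcp_pos"];print(s,a["ft_force"])
P=np.array([.562,-.0762]);y=.0701;R=np.array([[np.cos(y),-np.sin(y)],[np.sin(y),np.cos(y)]])
for t in np.linspace(.1,1.571,13):
    d=np.array([-np.cos(t),np.sin(t)]);m=np.array([np.sin(t),np.cos(t)])
    F=P+R@(.030*d-(.006+.009*np.cos(t)+.011*np.sin(t))*m);print(round(t,2),F.round(4),((F-s[:2])/.2).round(3))
E
```

```text
time: 8.05
tcp_pos: [0.5367, -0.1104, 0.0355]
tool_rot: [-0.036, 0.999, -0.0, 0.001]
ft_force: [-0.6, -0.4, -0.3]
opening: -0.0
grasp_force: 0.0
[ 0.53673015 -0.11043275  0.03552199] [-0.62594136 -0.43281303 -0.29993066]
0.1 [ 0.5315 -0.0913] [-0.026  0.095]
0.22 [ 0.5297 -0.0886] [-0.035  0.109]
0.35 [ 0.5282 -0.0856] [-0.043  0.124]
0.47 [ 0.527  -0.0821] [-0.049  0.142]
0.59 [ 0.5262 -0.0783] [-0.053  0.161]
0.71 [ 0.526  -0.0742] [-0.054  0.181]
0.84 [ 0.5264 -0.07  ] [-0.052  0.202]
0.96 [ 0.5274 -0.0657] [-0.047  0.224]
1.08 [ 0.5292 -0.0614] [-0.038  0.245]
1.2 [ 0.5316 -0.0573] [-0.026  0.266]
1.33 [ 0.5348 -0.0535] [-0.01   0.285]
1.45 [ 0.5386 -0.0502] [0.009 0.301]
1.57 [ 0.5429 -0.0475] [0.031 0.315]
```

```bash
python3 -m crank '[[-0.013,0.045,0,0,0,0,1],[-0.026,0.09,0,0,0,0,1],[-0.035,0.109,0,0,0,0,1],[-0.043,0.124,0,0,0,0,1],[-0.049,0.142,0,0,0,0,1],[-0.053,0.161,0,0,0,0,1],[-0.054,0.181,0,0,0,0,1],[-0.052,0.202,0,0,0,0,1],[-0.047,0.224,0,0,0,0,1],[-0.038,0.245,0,0,0,0,1],[-0.026,0.266,0,0,0,0,1],[-0.01,0.285,0,0,0,0,1],[0.009,0.301,0,0,0,0,1],[0.031,0.315,0,0,0,0,1],[0.031,0.315,0,0,0,0,1],[0.031,0.315,0,0,0,0,1]]'
python3 - <<'E'
from h import *
s=env.read_state();print(s["tcp_pos"],s["ft_force"])
c=optics.read_camera("wrist");cv2.imwrite("pics/w6.png",c["img"])
E
```

```text
time: 9.38
tcp_pos: [0.5428, -0.0463, 0.0342]
tool_rot: [-0.036, 0.999, 0.0, 0.0]
ft_force: [-1.1, -0.5, -0.7]
opening: -0.0003
grasp_force: 0.0
[ 0.54283438 -0.04627771  0.03423697] [-1.11770776 -0.52251683 -0.66452883]
```

View pics/w6.png

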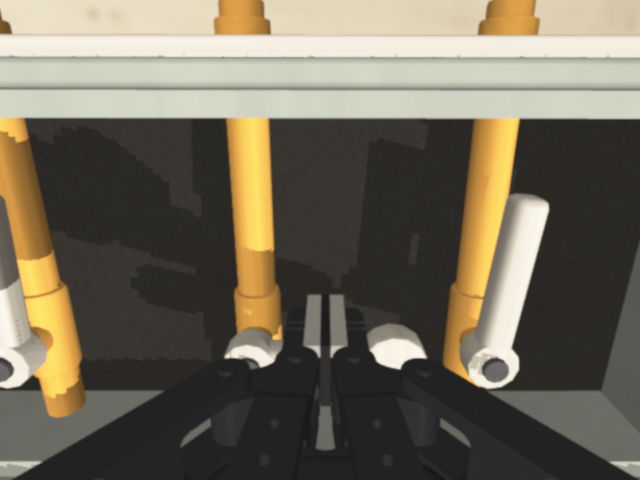

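The handle is nearly across its pipe: disc at (397,350), pivot at about (253,358). I'll press on to the stop.

```bash
python3 -m crank '[[0.01,0,0,0,0,0,1],[0.02,0,0,0,0,0,1],[0.03,0,0,0,0,0,1],[0.03,0,0,0,0,0,1]]';python3 -m crank '[[0.01,0,0,0,0,0,1],[0.02,0,0,0,0,0,1],[0.02,0,0,0,0,0,1]]'
```

```text
time: 9.77
tcp_pos: [0.5431, -0.0469, 0.0339]
tool_rot: [-0.036, 0.999, 0.0, -0.005]
ft_force: [-12.8, 2.3, 10.1]
opening: -0.0003
grasp_force: 6.7
time: 10.02
tcp_pos: [0.5432, -0.0469, 0.0336]
tool_rot: [-0.036, 0.999, 0.001, -0.008]
ft_force: [-22.4, 0.7, 18.6]
opening: 0.0001
grasp_force: 11.4
```

That is the solid stop (22 N, no movement). I'll back off, lift straight up and check.

```bash
python3 -m crank '[[-0.08,0,0,0,0,0,1],[-0.13,0,0,0,0,0,1],[-0.13,0,0,0,0,0,1],[-0.13,0,0.2,0,0,0,1],[-0.13,0,0.4,0,0,0,1],[-0.13,0,0.6,0,0,0,1],[-0.13,0,0.8,0,0,0,1],[-0.13,0,0.8,0,0,0,1]]'
python3 -m crank '[[-0.1,0.2,0,0,0,0,1],[-0.2,0.4,0,0,0,0,1],[-0.2,0.6,0,0,0,0,1],[-0.2,0.8,0,0,0,0,1],[-0.2,1,0,0,0,0,1],[-0.2,1,0,0,0,0,1],[-0.2,1,0,0,0,0,1],[-0.2,1,0,0,0,0,1]]'
python3 - <<'E'
from h import *
c=optics.read_camera("top");cv2.imwrite("pics/top7.png",c["img"][140:380,80:480].repeat(2,0).repeat(2,1))
E
```

```text
time: 10.68
tcp_pos: [0.531, -0.0474, 0.2024]
tool_rot: [-0.036, 0.999, -0.0, 0.007]
ft_force: [1.7, -0.3, 0.3]
opening: 0.0001
grasp_force: 0.0
time: 11.35
tcp_pos: [0.4866, 0.1527, 0.1944]
tool_rot: [-0.036, 0.999, -0.0, 0.0]
ft_force: [0.6, -0.5, -0.8]
opening: -0.0
grasp_force: 0.0
```

View pics/top7.png

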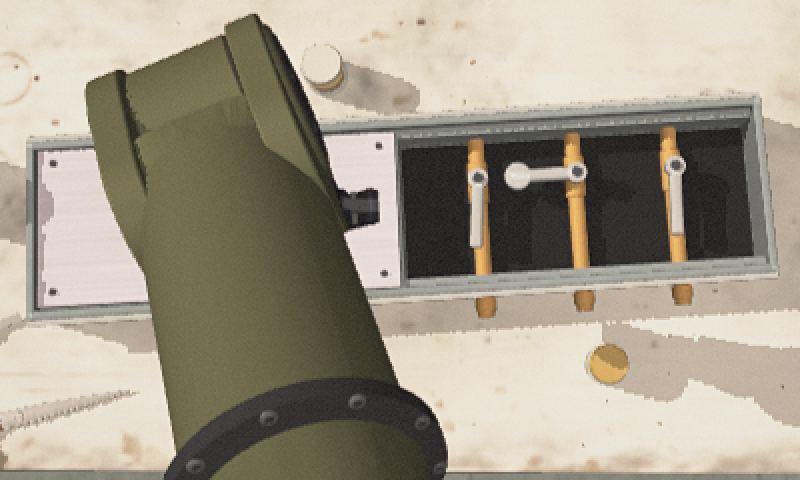

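The marked handle stands across its pipe, with pivot at crop (577,171) and disc at (517,175). The plain handles are still open, the cover is at the left end, and both jars are in place.

```bash
python3 -c "
from rig import order;print(order.close_job())"
```

```text
the job is handed in; nothing more can be done
None
```

I pushed the cover to its left end stop and turned the marked (middle) handle to its shut stop, then handed the job in at about 11 s; the hand-in gave no verdict. In the last picture both plain handles were still open and both jars in place; the arm hid the sanding block, which looked undisturbed in the earlier view.

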